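# Park the saucepan and hold the keeper rod at its mark

### The job

Make the van's hob ready for the road: slide the saucepan sideways over the hob plate, without lifting or tipping it, from the round place to the square place so that its base sits wholly inside the square outline. Then pull the sprung telescopic keeper rod on the far side of the hob out of its tube until its pointer is level with the upright mark plate, and finish while still holding it there, steady against its spring, so that I can pin it. Leave the other things on the shelf where they are.

Things in the scene. Friction and masses are not known exactly. Their poses are not given: they have to be found in the camera images.
- hob: Flat dark steel hob plate, fixed: 160 mm (its x) by 360 mm (its y), top 12 mm above the shelf. Origin: centre of its underside, on the shelf. +x points away from the robot (turned up to 0.12 rad). Two outlines lie flush on its top, 176 mm apart along its y, one round, one square; which is left and which right varies.
- round_place: Round outline, thin bright metal line, 132 mm across, on the hob: the saucepan stands here at the start. Nothing to bump into. Origin: its centre, on the hob's top (12 mm above the shelf).
- square_place: Square outline, thin bright metal line, 130 mm a side, on the hob: where the saucepan must go. Nothing to bump into. Origin: its centre, on the hob's top. Axes as the hob's.
- saucepan: White enamel saucepan, loose, 0.25 to 0.49 kg: base 104 mm across, rim 116 mm, 70 mm high, wall 4 mm. Origin: centre of its underside. Handle: level flat bar 18 mm wide, 8 mm thick, along the pan's -x from 55 to 155 mm from its axis, mid-height 50 mm above the pan's underside (62 mm above the shelf). At the start it points at the robot, give or take about 0.6 rad.
- keeper: Fixed holder of the keeper rod, on the hob's far side: base strip and two brackets 55 mm high with an aluminium tube, 18 mm across, 240 mm long, axis 45 mm above the shelf. Origin: on the shelf under the tube's mouth. The tube runs from there along the holder's +y (to the robot's left); the rod draws out along its -y (to the right).
- rod: Inner rod, 11 mm thick, sliding along the holder's y; axes as the holder's, origin at the holder's when fully in (as at the start). At its end an upright black grip block, 24 mm (x) by 16 mm (y), from 35 to 115 mm above the shelf, at y = -35 mm in this frame. Draws out at most 190 mm. A spring pulls it back in: 3.3 N when in, plus 5.5 N per 100 mm drawn.
- rod_grip (a point): Point on the axis of the rod's grip block, 95 mm above the shelf, 20 mm below its top: a good place to grip from above. Moves with the rod.
- rod_pointer (a point): Tip of the small flat pointer, 4 mm wide and 6 mm thick, that sticks out of the foot of the grip block along the holder's +x (away from the robot), 45 mm above the shelf and 28 mm from the rod's axis. Moves with the rod.
- mark: The length mark: fixed upright steel plate 24 mm (x) by 4 mm (y), 53 mm high, on a small foot, its near edge 37 mm beyond the rod's axis; the pointer passes it without touching. 100 to 150 mm right of the pointer's start. Origin: under the plate, 8 mm behind that edge, on the shelf; axes as the holder's. The pointer is level with it when at y = 0 in this frame.
- lunch_tins: Bystander: stack of three white plastic lunch tins clipped together, 154 by 118 mm, 150 mm high, at the right. Origin: centre of its underside.
- percolator: Bystander: steel camping percolator, 104 mm across, 190 mm high, at the left. Origin: centre of its underside.
- funnel: Bystander: yellow silicone funnel standing mouth down, 92 mm across, 85 mm high, beyond the keeper rod. Origin: centre of its underside.
- wooden_spoon: Bystander: wooden spoon, 200 mm long, lying left of the hob. Origin: middle of its underside.
- mug: Bystander: white mug, 80 mm across, 85 mm high, at the right. Origin: centre of its underside.
- salt_jar: Bystander: small glass salt jar, 40 mm across, 50 mm high, in line with the rod, beyond its drawn-out end at the right. Origin: centre of its underside.
There are look-alikes about, which are no part of the job. Leave any green or purple look-alike of the mark alone. Leave any green look-alike of the saucepan alone.

How it is judged:
By the outcome, as a careful person would: the job done as asked, in the order asked, and still so for the second after the job is handed in, while the arm keeps its last pose, push and grip.
It also fails if it takes over 56 s, if anything falls off the work surface, if the arm or the gripper's body presses on something with over 40 N, if the wrist force passes 120 N, or if a joint passes its speed limit or range.

### The arm

A 7-joint arm with a two-finger parallel gripper is mounted at the origin on the work surface. World frame = base frame: x ahead of the robot, y to its left, z up, the work surface at z = 0. Lengths are in m, angles in rad, forces in N, time in s.
With the tool pointing down it reaches from about 0.4 to 0.875 m from the base axis. Payload 19.3 kg.
Tool frame: the origin (TCP) lies at the very end of the fingers, on their centre line; the grasp point (between the pads) lies 19 mm behind it (bot.tcp_to_grasp is the distance from the TCP to the grasp point, in m); z points along the fingers, y is the line along which they close (so a half turn about z gives the same grasp; the last joint's range is limited). The gripper opens to 85 mm and grips with 20 to 120 N. Pads are 22 mm wide; open, the fingers measure 114 mm over their backs; the gripper's body (76 mm by 85 mm) begins 54 mm behind the grasp point. The pads swing forward as they close: fully open they stand 13 mm farther back than shut.
Start: joints at [-1.272, 0.521, -0.036, 1.599, 0.021, 1.021, -0.113], TCP at [0.225, 0.583, 0.231] pointing down, gripper open.
Joint ranges: [-2.91, 2.91], [-0.3, 2.13], [-1.5, 1.42], [0.17, 2.43], [-1.26, 4.41], [0.16, 1.93], [-2.52, 2.52]. Speed limits (rad/s): [1.89, 1.89, 2.39, 2.39, 3.01, 3.01, 3.01].

### API

Orientations are given as a rotation vector (axis times angle).
In Python, from station import bot gives the robot as it stands. The module is installed in compiled form; this text tells all that it offers.
- The arm moves only by the shell command python3 -m handwheel 'ROWS' [OPENING]. ROWS is JSON, a list of rows, each a list of 6 numbers: the shift along the tool's x, y, z in cm, then the turn, a rotation vector about the tool's x, y, z in rad. In form: [[dx, dy, dz, ax, ay, az], ...]. A call has 1 to 10 rows; each row is the pose to reach, as a shift and turn from the pose commanded when the call began, along the tool's axes at that moment; what a row does not reach only later rows make up. A row lasts 1/8 s, in which the tool goes at most 62.5 mm and 10.7 degrees, less where a joint would pass 70% of its speed; a pose out of reach is approached as far as the arm can. A call with a gripper value outside its range is refused whole. OPENING is the gripper's target within -1 to 1 (fully open at 1, half-way at 0, shut at -1), set as the call begins (- or left out, the last holds). The fingers move at their own pace and stop on an object; the grip force is fixed at half the most. Time passes only in rows, so rows that repeat a pose let the fingers close. It gives the time, the measured TCP pose, the force, the opening and the grip force at its end, in the units of the state.
- bot.get_obs(): the state, without advancing time (a new reading comes with each control period).
- bot.camera(name): name is "side" or "top" or "wrist"; returns (picture, depth): 400x640x3 uint8, blue, green, red; 400x640 float32, m along the optical axis (not along the pixel's ray), 0 where there is no reading.
- bot.camera_params(name): a dict with "intrinsics" (3x3 intrinsics, pixels), "D" ([k1, k2, p1, p2, k3] as OpenCV has them; the pictures are not rectified), "eye" and "attitude" of the camera in the world; the wrist camera has in their place "T_tool_cam" (4x4, takes a point from camera to tool coordinates, whose origin is the TCP and whose axes are the flange's). Camera axes: x right, y down, z forward; pixel columns grow to the right and rows downward; lengths in m; the calibration is good to about 2 mm. A picture is of the moment at which its call begins: read the wrist's pose just before it. camera_params takes no time and is no camera call.
- bot.close_job(): hands the job in; it is judged then, once.
The state is a dict: "clock": time; "joint_pos": joint angles; "qd": joint speeds; "joint_efforts": joint torques, N m; "ee_pos": TCP position; "ee_rot": TCP orientation; "force": force on the tool from outside, world axes, zero at the start; "moment": the same for the moment, N m; "width": finger opening in m; "grasp_force": force on a finger pad.
Only numpy, scipy, OpenCV 4.12 (cv2) and the standard library are available. Lean on these libraries where they do the work, as an engineer would, in place of code of your own. Each camera call takes 0.05 s, during which the arm holds its last target. There are 200 camera calls.

## Working session

There is one attempt and no reset: what is moved stays moved. The work goes in short steps, Python scripts to look and compute and a shell command to move; the robot and the scene stay as the last step left them, time stands still between calls to the robot, and variables do not carry over. Pictures are saved under pics/ and viewed, at most 10 in all, crops included, and the job is handed in when it is done.

```bash
mkdir -p pics
cat > h.py <<'E'
import numpy as np, cv2
from scipy.spatial.transform import Rotation as R
from station import bot
E
python3 - <<'E'
from h import *
o=bot.get_obs(); print({k:np.round(v,3) for k,v in o.items()})
for n in ["side","top"]:
    p,d=bot.camera(n); cv2.imwrite(f"pics/{n}0.png",p); np.savez(f"{n}0.npz",p=p,d=d); print(n,bot.camera_params(n))
print(bot.camera_params("wrist"))
E
```

```text
{'clock': np.float64(0.0), 'joint_pos': array([-1.272,  0.522, -0.036,  1.6  ,  0.021,  1.021, -0.113]), 'qd': array([-0.001,  0.001, -0.001, -0.001, -0.002,  0.   , -0.   ]), 'joint_efforts': array([-1.0000e-03, -9.2710e+01,  1.9800e+00, -3.6993e+01,  1.8000e-02,
        8.0000e-03, -0.0000e+00]), 'ee_pos': array([0.225, 0.583, 0.231]), 'ee_rot': array([-5.760e-01, -3.088e+00,  2.000e-03]), 'force': array([-0.343,  1.129,  0.066]), 'moment': array([ 0.012,  0.013, -0.029]), 'grasp_force': np.float64(0.0), 'width': np.float64(0.085)}
side {'intrinsics': array([[410.06899821,   0.        , 313.15548503],
       [  0.        , 410.06899821, 195.05296363],
       [  0.        ,   0.        ,   1.        ]]), 'D': array([-0.03004708,  0.        ,  0.        ,  0.        ,  0.        ]), 'eye': array([ 0.09113841, -0.67265203,  0.76007653]), 'attitude': array([-2.19235769,  0.62136306, -0.30180445])}
top {'intrinsics': array([[403.82979479,   0.        , 314.54928958],
       [  0.        , 403.82979479, 202.61418293],
       [  0.        ,   0.        ,   1.        ]]), 'D': array([-0.02220264,  0.        ,  0.        ,  0.        ,  0.        ]), 'eye': array([0.42810868, 0.03438363, 1.30674812]), 'attitude': array([-2.1625069 ,  2.21512863, -0.11689356])}
{'intrinsics': array([[276.69356087,   0.        , 322.10056939],
       [  0.        , 276.69356087, 201.66770707],
       [  0.        ,   0.        ,   1.        ]]), 'D': array([-0.03191392,  0.        ,  0.        ,  0.        ,  0.        ]), 'T_tool_cam': array([[-2.44514917e-04, -9.64080238e-01, -2.65611059e-01,
         6.64188685e-02],
       [ 9.99999576e-01, -4.71643571e-04,  7.91335398e-04,
         1.04399780e-03],
       [-8.88184567e-04, -2.65610753e-01,  9.64079944e-01,
        -1.43632029e-01],
       [ 0.00000000e+00,  0.00000000e+00,  0.00000000e+00,
         1.00000000e+00]])}
```

View pics/top0.png

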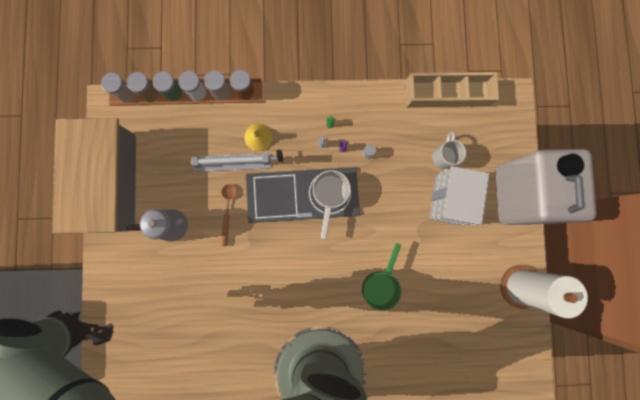

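View pics/side0.png

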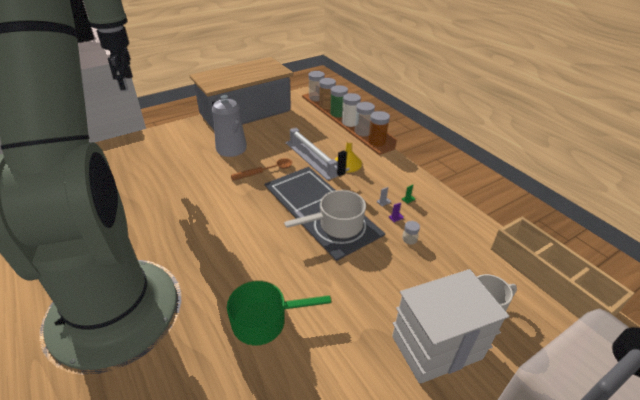

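Candidates, by top-view pixel. Saucepan: white (330,190), or the green look-alike (381,291), so I take the white one. Mark: grey steel (322,143), purple (343,146) or green (330,121), so I take the steel one. The grip block is at (280,156) and the square place at (275,196). I'll check these in one close crop.

```bash
cat >> h.py <<'E'
def cam(n,T=None):
    c=bot.camera_params(n)
    if n=="wrist":
        return c["intrinsics"],c["D"],T[:3,:3],T[:3,3]
    return c["intrinsics"],c["D"],R.from_rotvec(c["attitude"]).as_matrix(),c["eye"]
def wristT(o):
    T=np.eye(4);T[:3,:3]=R.from_rotvec(o["ee_rot"]).as_matrix();T[:3,3]=o["ee_pos"]
    return T@bot.camera_params("wrist")["T_tool_cam"]
def ray(C,uv,z):
    K,D,Rm,e=C
    q=cv2.undistortPoints(np.float64(uv).reshape(-1,1,2),K,D).reshape(-1,2)
    v=np.c_[q,np.ones(len(q))]@Rm.T
    return e+v*((z-e[2])/v[:,2])[:,None]
def proj(C,P):
    K,D,Rm,e=C
    return cv2.projectPoints(np.float64(P).reshape(-1,1,3),cv2.Rodrigues(Rm.T)[0],-Rm.T@e,K,D)[0].reshape(-1,2)
E
python3 - <<'E'
from h import *
p=np.load("top0.npz")["p"]
c=cv2.resize(p[105:245,185:385],None,fx=4,fy=4,interpolation=cv2.INTER_CUBIC);cv2.imwrite("pics/topcrop.png",c)
C=cam("top")
for n,uv,z in [("pan rim",(330,190),.082),("sq",(275,196),.012),("grip",(280,156),.115),("mark",(322,142),.053),("salt",(370,151),.05),("tubeL",(194,162),.054)]: print(n,ray(C,[uv],z).round(3))
E
```

```text
pan rim [[ 0.569 -0.043  0.082]]
sq [[0.561 0.131 0.012]]
grip [[0.671 0.106 0.115]]
mark [[ 0.725 -0.023  0.053]]
salt [[ 0.694 -0.175  0.05 ]]
tubeL [[0.67  0.379 0.054]]
```

View pics/topcrop.png

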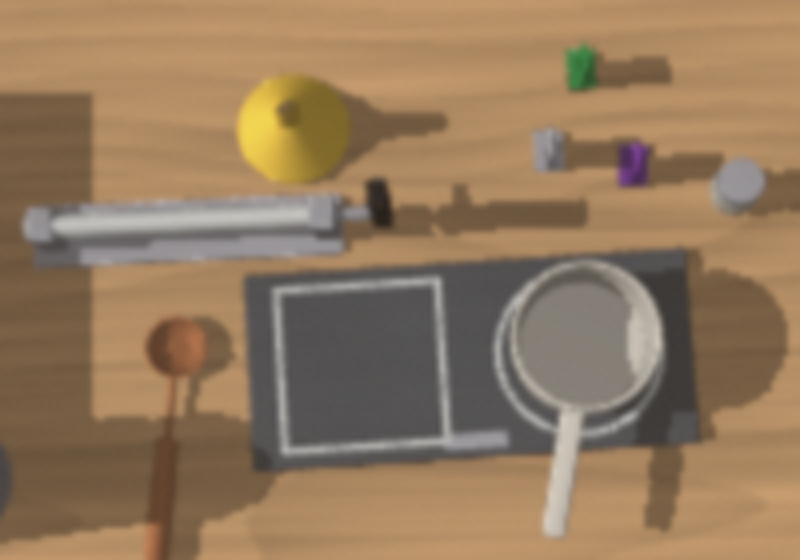

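The crop confirms the choices. It shows the white pan at crop (585,335) with its handle end at (555,530), the square at (362,365), the black grip at (378,203) and the steel mark at (548,150). There is also a small grey bar on the hob at (478,440), whose height I'll check.

Run:
```python
from h import *
z0=np.load("top0.npz");p,d=z0["p"],z0["d"];C=cam("top")
def P(u,v): # crop->full
    return (np.float64([u,v])+.5)/4-.5+[185,105]
# hob corners & square corners by hand-off contour: dark mask
g=p.astype(int);mx=g.max(2);mn=g.min(2)
roi=np.zeros(mx.shape,bool);roi[165:225,244:364]=1
# square outline: bright low-saturation pixels left of pan
m=((mx>110)&(mx-mn<40)&roi);m[:, 300:]=0
ys,xs=np.nonzero(m);(c,wh,a)=cv2.minAreaRect(np.float32(np.c_[xs,ys]))
b=cv2.boxPoints((c,wh,a));w=ray(C,b,.012);print("sq rect",w[:,:2].round(4),np.linalg.norm(np.diff(w,axis=0),axis=1),w.mean(0))
ch=[P(*q) for q in [(246,278),(684,250),(700,438),(254,468)]];w=ray(C,ch,.012);print("hob",w[:,:2].round(4),np.linalg.norm(np.diff(w,axis=0),axis=1),w.mean(0))
rim=ray(C,[P(*q) for q in [(510,335),(663,335),(586,260),(586,411)]],.082);print("rim",rim[:,:2].round(4))
c=np.r_[rim[2:,0].mean(),rim[:2,1].mean()];
hd=ray(C,[P(570,412),P(555,530)],.066);print("handle",hd,np.linalg.norm(hd[:,:2]-c,axis=1),c,np.arctan2(*(hd[0]-hd[1])[[1,0]]))
# depth points
K,D,Rm,e=C
def dp(u,v):
    q=cv2.undistortPoints(np.float64([[[u,v]]]),K,D).ravel();return e+Rm@(np.r_[q,1]*d[v,u])
for n,u,v in [("bar",304,214),("bar",308,214),("hobnear",290,205),("wood",380,240),("rim",330,171),("handle",325,225),("grip",279,154),("mark",322,142)]: print(n,p[v,u],dp(u,v).round(4))
t=ray(C,[P(60,226),P(310,214)],.054);print("tube",t,np.arctan2(-(t[0]-t[1])[0],(t[0]-t[1])[1]))
```

```text
sq rect [[0.6644 0.23  ]
 [0.6732 0.0633]
 [0.4857 0.0537]
 [0.4776 0.2184]] [0.16695019 0.18778596 0.16494356] [0.57522758 0.14134663 0.012     ]
hob [[ 0.6345  0.2225]
 [ 0.6498 -0.1325]
 [ 0.4966 -0.1403]
 [ 0.4811  0.2178]] [0.35533919 0.1533964  0.35834966] [0.56551473 0.04187958 0.012     ]
rim [[ 0.575   0.0119]
 [ 0.5724 -0.1051]
 [ 0.6317 -0.0478]
 [ 0.5155 -0.0445]]
handle [[ 0.51620545 -0.03318912  0.066     ]
 [ 0.4258905  -0.01919901  0.066     ]] [0.05894571 0.15023338] [ 0.57359852 -0.04662912] -0.15368206757976197
bar [154 150 153] [0.5013 0.0387 0.0124]
bar [155 152 155] [0.5006 0.0259 0.0183]
hobnear [85 84 86] [0.5311 0.0829 0.0147]
wood [107 150 190] [ 0.4119 -0.2048  0.0019]
rim [113 121 126] [ 0.6274 -0.0442  0.0824]
handle [181 193 201] [ 0.4629 -0.0252  0.0649]
grip [39 43 50] [0.6766 0.1089 0.1156]
mark [146 143 147] [ 0.7248 -0.0233  0.0552]
tube [[0.6721537  0.3611902  0.054     ]
 [0.67741627 0.16584524 0.054     ]] 0.02693337428139863
```

```bash
cat >> h.py <<'E'
def to(x,y,z,a):
    """shift (cm) and turn in tool axes to TCP x,y,z, tool down with tool y at world angle a (near current)"""
    o=bot.get_obs();Rc=R.from_rotvec(o["ee_rot"])
    ty=np.array([np.cos(a),np.sin(a),0]);tz=np.array([0,0,-1.]);Rt=R.from_matrix(np.c_[np.cross(ty,tz),ty,tz])
    s=Rc.inv().apply(np.array([x,y,z])-o["ee_pos"])*100
    print("rows",s.round(2),(Rc.inv()*Rt).as_rotvec().round(3)," pos",o["ee_pos"].round(4),"ang",np.arctan2(*Rc.as_matrix()[1::-1,1]).round(3),"F",o["force"].round(1),"w",o["width"].round(4),"t",o["clock"].round(2))
E
python3 -c "
from h import *
to(.44,-.03,.2,1.417)"
```

```text
Traceback (most recent call last):
  File "h.py", line 25, in to
    print("rows",s.round(2),(Rc.inv()*Rt).as_rotvec().round(3)," pos",o["ee_pos"].round(4),"ang",np.arctan2(*Rc.as_matrix()[1::-1,1]).round(3),"F",o["force"].round(1),"w",o["width"].round(4),"t",o["clock"].round(2))
                                                                                                                                                                           ^^^^^^^^^^^^^^^^
AttributeError: 'float' object has no attribute 'round'
```

```bash
sed -i 's/o\["width"\].round(4)/round(float(o["width"]),4)/; s/o\["clock"\].round(2)/round(float(o["clock"]),2)/' h.py
python3 -c "
from h import *
to(.44,-.03,.2,1.417)"
```

```text
rows [-42.12 -49.4    3.13] [-0.001 -0.    -0.215]  pos [0.2253 0.5827 0.2308] ang 1.202 F [-0.3 -0.1  0.7] w 0.0853 t 0.1
```

```bash
python3 -m handwheel '[[-20,-24,1,0,0,-0.1],[-20,-24,1,0,0,-0.1],[-20,-24,1,0,0,-0.1],[-20,-24,1,0,0,-0.1],[-20,-24,1,0,0,-0.1],[-42.1,-49.4,3.1,0,0,-0.215],[-42.1,-49.4,3.1,0,0,-0.215],[-42.1,-49.4,3.1,0,0,-0.215],[-42.1,-49.4,3.1,0,0,-0.215],[-42.1,-49.4,3.1,0,0,-0.215]]' 1
python3 -c "
from h import *
to(.44,-.03,.2,1.417)"
```

```text
clock: 1.35
ee_pos: [0.4318, -0.0081, 0.2018]
ee_rot: [0.241, 3.132, 0.0]
force: [0.8, 1.0, 0.7]
width: 0.0855
grasp_force: 0.0
rows [-1.14 -2.03  0.18] [0. 0. 0.]  pos [ 0.4318 -0.0081  0.2018] ang 1.417 F [0.8 1.  0.7] w 0.0855 t 1.35
```

```bash
python3 -m handwheel '[[-1.1,-2,0.2,0,0,0],[-1.1,-2,0.2,0,0,0],[-1.1,-2,0.2,0,0,0]]'
python3 - <<'E'
from h import *
o=bot.get_obs();C=cam("wrist",wristT(o));p,d=bot.camera("wrist");np.savez("w1.npz",p=p,d=d,R=C[2],e=C[3]);cv2.imwrite("pics/w1.png",p)
to(.46,-.029,.043,1.417)
E
```

```text
clock: 1.72
ee_pos: [0.439, -0.0269, 0.1998]
ee_rot: [-0.24, -3.132, -0.0]
force: [-0.0, -0.2, 0.5]
width: 0.0853
grasp_force: 0.0
rows [-2.11  0.09 15.68] [ 0.    -0.     0.001]  pos [ 0.439  -0.0267  0.1998] ang 1.418 F [-0.2 -0.4 -0.2] w 0.0856 t 1.77
```

View pics/w1.png

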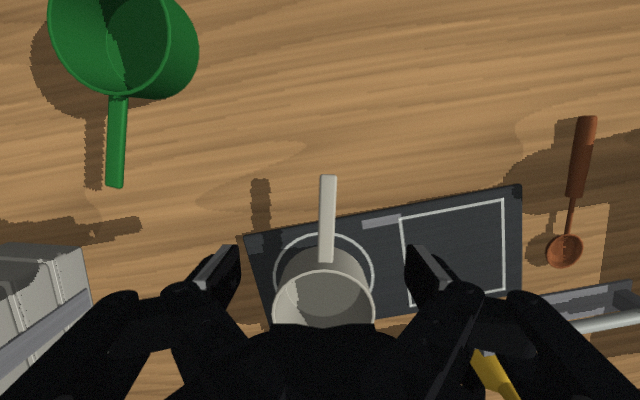

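The wrist view shows the handle from its tip (328,176) to the pan wall (327,262), the rim at (323,300) and the square's corners at (400,219), (503,200), (505,290) and (411,306). The grey bar at (382,221) looks flush.

Run:
```python
from h import *
w=np.load("w1.npz");p=w["p"];c=bot.camera_params("wrist");C=(c["intrinsics"],c["D"],w["R"],w["e"])
g=p.astype(int);m=((g.min(2)>150)).astype(np.uint8);m[:, :310]=0;m[:,345:]=0;m[:170]=0;m[258:]=0
ys,xs=np.nonzero(m);q=np.float32([[xs[ys==r].mean(),r] for r in range(180,256,3)])
h=ray(C,q,.066);print("handle",h[[0,-1]].round(4));v=h[-1]-h[0];print("ang",np.arctan2(v[1],v[0]))
s=ray(C,[(401,219),(502,201),(504,290),(412,305)],.012);print("sq",s[:,:2].round(4),np.linalg.norm(np.diff(s,axis=0),axis=1).round(4),s.mean(0))
print("tip",ray(C,[(328,175.5)],.066))
print("bar",ray(C,[(362,224),(400,215)],.012))
```

```text
handle [[ 0.4283 -0.0129  0.066 ]
 [ 0.5104 -0.0299  0.066 ]]
ang -0.2035723369960751
sq [[0.5017 0.0658]
 [0.4977 0.1945]
 [0.6285 0.2008]
 [0.6312 0.0716]] [0.1288 0.1309 0.1292] [0.5647802  0.13315306 0.012     ]
tip [[ 0.42293148 -0.01729786  0.066     ]]
bar [[0.50078744 0.01601483 0.012     ]
 [0.49622164 0.0649074  0.012     ]]
```

```bash
python3 -c "
from h import *
to(.461,-.0255,.043,1.386)"
```

```text
rows [-2.16  0.45 15.68] [ 0.    -0.     0.032]  pos [ 0.439  -0.0267  0.1998] ang 1.418 F [-0.2 -0.4 -0.2] w 0.0856 t 1.77
```

```bash
python3 -m handwheel '[[-2.2,0.5,5,0,0,0.03],[-2.2,0.5,10,0,0,0.03],[-2.2,0.5,14,0,0,0.03],[-2.2,0.5,15.7,0,0,0.03],[-2.2,0.5,15.7,0,0,0.03],[-2.2,0.5,15.7,0,0,0.03]]' 1
python3 -m handwheel '[[0,0,0,0,0,0],[0,0,0,0,0,0],[0,0,0,0,0,0],[0,0,0,0,0,0],[0,0,0,0,0,0],[0,0,0,0,0,0],[0,0,0,0,0,0],[0,0,0,0,0,0]]' -1
python3 - <<'E'
from h import *
o=bot.get_obs();C=cam("wrist",wristT(o));p,d=bot.camera("wrist");cv2.imwrite("pics/w2.png",p);pt,d=bot.camera("top")
cv2.imwrite("pics/t2.png",cv2.resize(pt[105:245,185:385],None,fx=4,fy=4,interpolation=cv2.INTER_CUBIC))
to(.461-.011,-.0255+.1785,.043,1.386)
E
```

```text
clock: 2.52
ee_pos: [0.4621, -0.0256, 0.0437]
ee_rot: [0.287, 3.128, 0.0]
force: [0.5, -0.1, 0.4]
width: 0.0857
grasp_force: 0.0
clock: 3.52
ee_pos: [0.4616, -0.0261, 0.0429]
ee_rot: [-0.288, -3.128, -0.0]
force: [-1.6, 0.5, 5.8]
width: 0.0165
grasp_force: 58.5
rows [ 4.410e+00  1.739e+01 -1.000e-02] [-0.    -0.     0.001]  pos [ 0.4616 -0.0261  0.0428] ang 1.387 F [-2.9  0.3  4.6] w 0.017 t 3.62
```

View pics/w2.png

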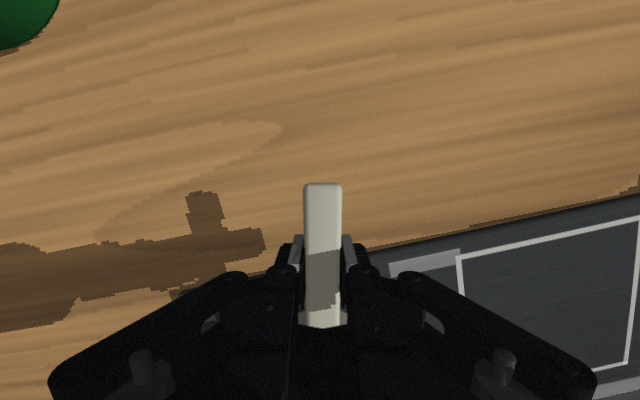

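The pads hold the handle squarely at (323,265). The 5 N upward reading means I'm pressing slightly on it, so I'll ease that off.

```bash
python3 -m handwheel '[[0,0,-0.04,0,0,0],[0,0,-0.04,0,0,0],[0,0,-0.04,0,0,0]]'; python3 -c "
from h import *
o=bot.get_obs();print(o['moment'],o['force'],o['ee_rot'])"
```

```text
clock: 4.0
ee_pos: [0.4618, -0.0261, 0.0432]
ee_rot: [0.288, 3.128, -0.0]
force: [0.7, -0.7, -0.3]
width: 0.0163
grasp_force: 58.5
[ 0.01540147 -0.09659706  0.01193808] [ 0.66671393 -0.66883221 -0.25452895] [ 2.88406163e-01  3.12822690e+00 -6.13634274e-05]
```

```bash
python3 -m handwheel '[[0.2,0.7,0.01,0,0,0],[0.55,2.2,0.01,0,0,0],[1.1,4.2,0.01,0,0,0],[1.6,6.3,0.01,0,0,0],[2.2,8.5,0.01,0,0,0],[2.7,10.6,0.01,0,0,0],[3.2,12.7,0.01,0,0,0],[3.75,14.8,0.01,0,0,0],[4.2,16.6,0.01,0,0,0],[4.4,17.4,0.01,0,0,0]]'; python3 -m handwheel '[[0,0,0,0,0,0],[0,0,0,0,0,0]]';  python3 - <<'E'
from h import *
pt,d=bot.camera("top")
cv2.imwrite("pics/t3.png",cv2.resize(pt[105:245,185:385],None,fx=4,fy=4,interpolation=cv2.INTER_CUBIC))
o=bot.get_obs();print(o['moment'],o['force'],o['ee_pos'])
E
```

```text
clock: 5.25
ee_pos: [0.4498, 0.1544, 0.0431]
ee_rot: [-0.286, -3.128, 0.0]
force: [-0.7, -4.2, 1.6]
width: 0.0169
grasp_force: 58.9
clock: 5.5
ee_pos: [0.4502, 0.1531, 0.0432]
ee_rot: [-0.288, -3.128, -0.0]
force: [-1.0, 3.5, 2.5]
width: 0.017
grasp_force: 59.0
[0.65525073 0.23398366 0.27531325] [-1.77267635  2.67710617  3.05034841] [0.45031722 0.15290623 0.04319923]
```

View pics/t3.png

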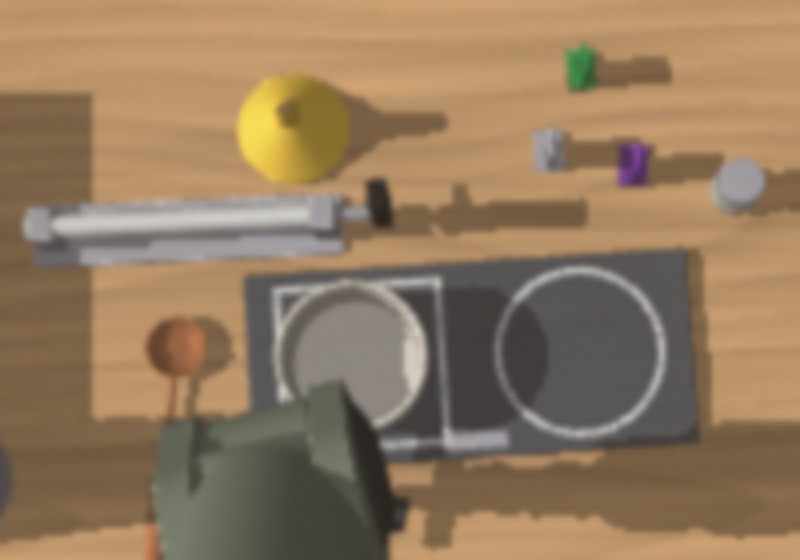

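The pan rim spans crop (275..428, 281..433), inside the square (274..451, 278..453) apart from the parallax of its height. I'll put numbers to that.

Run:
```python
from h import *
C=cam("top")
P=lambda u,v:(np.float64([u,v])+.5)/4-.5+[185,105]
print("rim",ray(C,[P(275,355),P(428,355),P(351,281),P(351,433)],.082))
s=ray(C,[P(274,289),P(440,280),P(451,441),P(284,453)],.012);print("sq",s[:,:2],s.mean(0))
to(0,0,.1,1.386)
```

```text
rim [[0.56375679 0.19095197 0.082     ]
 [0.56111263 0.07471062 0.082     ]
 [0.61929583 0.13234545 0.082     ]
 [0.50300125 0.13421111 0.082     ]]
sq [[0.62507388 0.20006862]
 [0.62946766 0.0661007 ]
 [0.49896956 0.05999172]
 [0.4925208  0.193682  ]] [0.56150798 0.12996076 0.012     ]
rows [ 41.48 -23.26  -5.69] [0.    0.    0.001]  pos [0.4503 0.1529 0.0432] ang 1.387 F [-1.8  2.7  3.1] w 0.0164 t 5.55
```

The pan centre is (0.561, 0.133) against the square's (0.562, 0.131), so it is inside with about 11 mm to spare. I'll release it and go up.

```bash
python3 -m handwheel '[[0,0,-0.02,0,0,0],[0,0,-0.02,0,0,0],[0,0,-0.02,0,0,0],[0,0,-0.02,0,0,0],[0,0,-0.02,0,0,0],[0,0,-0.02,0,0,0]]' 1
python3 -m handwheel '[[0,0,-4,0,0,0],[0,0,-10,0,0,0],[0,0,-16,0,0,0],[0,0,-20,0,0,0],[0,0,-20,0,0,0]]'
python3 -c "
from h import *
to(.67,.06,.24,1.597)"
```

```text
clock: 6.3
ee_pos: [0.4503, 0.153, 0.0434]
ee_rot: [0.288, 3.128, -0.0]
force: [-0.2, -0.2, -1.1]
width: 0.0853
grasp_force: 0.0
clock: 6.92
ee_pos: [0.4514, 0.1536, 0.246]
ee_rot: [0.288, 3.124, 0.005]
force: [-0.0, 1.2, -0.3]
width: 0.0852
grasp_force: 0.0
rows [-23.2   -5.21   0.67] [ 0.003  0.004 -0.21 ]  pos [0.4514 0.1536 0.246 ] ang 1.387 F [-0.   1.2 -0.3] w 0.0852 t 6.92
```

```bash
python3 -m handwheel '[[-23.2,-5.2,0.6,0,0,-0.21],[-23.2,-5.2,0.6,0,0,-0.21],[-23.2,-5.2,0.6,0,0,-0.21],[-23.2,-5.2,0.6,0,0,-0.21],[-23.2,-5.2,0.6,0,0,-0.21],[-23.2,-5.2,0.6,0,0,-0.21],[-23.2,-5.2,0.6,0,0,-0.21]]' 0
python3 - <<'E'
from h import *
o=bot.get_obs();C=cam("wrist",wristT(o));p,d=bot.camera("wrist");np.savez("w3.npz",p=p,d=d,R=C[2],e=C[3]);cv2.imwrite("pics/w3.png",p)
to(.67,.06,.24,1.597)
E
```

```text
clock: 7.8
ee_pos: [0.6682, 0.0603, 0.2373]
ee_rot: [0.043, -3.141, -0.001]
force: [0.4, 1.0, 0.2]
width: 0.0425
grasp_force: 0.0
rows [-0.17 -0.03 -0.24] [ 0.    -0.     0.001]  pos [0.6683 0.0603 0.2376] ang 1.598 F [ 0.5 -0.4  0.2] w 0.0426 t 7.85
```

View pics/w3.png

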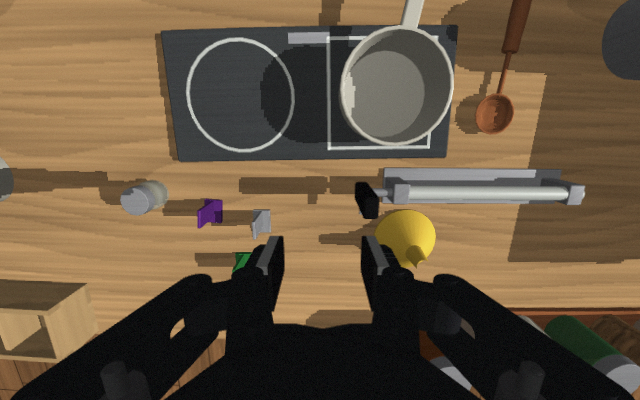

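In this view the pan rim is at (397,86) inside the square, and the grip block's top is near (367,208). The steel mark is at (261,222), the purple look-alike at (210,213) and the green one at (243,263). The tube runs (390,193) to (575,193). I'll zoom in for exact pixels.

Run:
```python
from h import *
p=np.load("w3.npz")["p"]
a=cv2.resize(p[170:250,230:410],None,fx=4.4,fy=4.4,interpolation=cv2.INTER_CUBIC);cv2.imwrite("pics/w3c.png",cv2.convertScaleAbs(a,alpha=1.6,beta=10))
```

```text
(no output)
```

View pics/w3c.png

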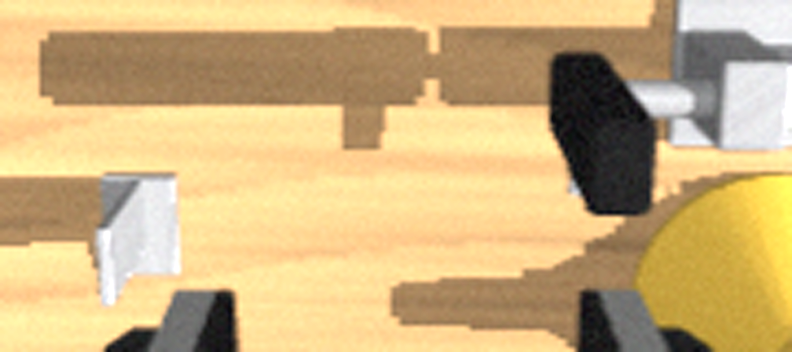

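Run:
```python
from h import *
w=np.load("w3.npz");p=w["p"];d=w["d"];c=bot.camera_params("wrist");C=(c["intrinsics"],c["D"],w["R"],w["e"])
F=lambda u,v:(np.float64([u,v])+.5)/4.4-.5+[230,170]
print("grip top",ray(C,[F(617,160)],.115))
print("grip side edges R/L",ray(C,[F(655,160),F(581,160)],.115))
print("mark top",ray(C,[F(107,266),F(106,225),F(109,305)],.053))
g=p.astype(int)
for u in (420,450,500,550): 
    col=g[175:210,u].min(1); print(u,col.tolist())
# top view cross-check
Ct=cam("top");P=lambda u,v:(np.float64([u,v])+.5)/4-.5+[185,105]
print("top: mark",ray(Ct,[P(548,138)],.053),"grip",ray(Ct,[P(376,195)],.115))
print("pan rim",ray(C,[(340,86),(454,86),(397,27),(397,146)],.082))
```

```text
grip top [[0.67857299 0.10934177 0.115     ]]
grip side edges R/L [[0.67834492 0.11801915 0.115     ]
 [0.67878908 0.10113013 0.115     ]]
mark top [[ 0.7320435  -0.02345504  0.053     ]
 [ 0.71954005 -0.02324211  0.053     ]
 [ 0.74416014 -0.02336154  0.053     ]]
420 [146, 149, 147, 151, 148, 101, 79, 85, 80, 83, 83, 118, 143, 156, 166, 176, 187, 194, 197, 194, 186, 179, 165, 154, 133, 143, 148, 152, 103, 93, 98, 95, 95, 94, 93]
450 [155, 151, 152, 152, 153, 110, 82, 84, 83, 84, 84, 113, 135, 156, 165, 174, 183, 195, 198, 196, 185, 178, 169, 156, 152, 148, 149, 154, 95, 91, 96, 90, 91, 85, 83]
500 [156, 156, 126, 82, 80, 84, 82, 79, 81, 82, 80, 101, 135, 146, 160, 170, 184, 193, 208, 204, 192, 185, 170, 155, 137, 147, 151, 154, 114, 102, 96, 93, 94, 90, 87]
550 [79, 79, 79, 64, 57, 59, 51, 47, 55, 50, 50, 82, 121, 143, 157, 165, 181, 196, 220, 220, 204, 181, 177, 161, 142, 95, 77, 81, 74, 58, 56, 54, 57, 52, 51]
top: mark [[ 0.73456159 -0.02250549  0.053     ]] grip [[0.67862008 0.11003913 0.115     ]]
pan rim [[0.56281356 0.07649423 0.082     ]
 [0.55886417 0.19255229 0.082     ]
 [0.50726798 0.12942174 0.082     ]
 [0.62081389 0.13981904 0.082     ]]
```

```bash
python3 -c "
from h import *
to(.6786,.1093,.076,1.596)"
```

```text
rows [-1.16  4.87 16.16] [ 0.    -0.     0.002]  pos [0.6683 0.0603 0.2376] ang 1.598 F [ 0.5 -0.4  0.2] w 0.0426 t 7.85
```

```bash
python3 -m handwheel '[[-1.2,4.9,3,0,0,0],[-1.2,4.9,8,0,0,0],[-1.2,4.9,8,0,0,0],[-1.2,4.9,8,0,0,0]]' 0
python3 -c "
from h import *
to(.6786,.1093,.076,1.596)"
```

```text
clock: 8.35
ee_pos: [0.6803, 0.1083, 0.1595]
ee_rot: [-0.04, 3.139, -0.0]
force: [-0.4, -0.6, 0.5]
width: 0.0427
grasp_force: 0.0
rows [0.18 0.11 8.35] [-0.     0.002  0.   ]  pos [0.6803 0.1083 0.1595] ang 1.596 F [-0.4 -0.6  0.5] w 0.0427 t 8.35
```

```bash
python3 -m handwheel '[[0.1,0.1,4,0,0,0],[0.1,0.1,7,0,0,0],[0.1,0.1,8.3,0,0,0],[0.1,0.1,8.3,0,0,0],[0.1,0.1,8.3,0,0,0]]' 0
python3 -m handwheel '[[0,0,0,0,0,0],[0,0,0,0,0,0],[0,0,0,0,0,0],[0,0,0,0,0,0],[0,0,0,0,0,0],[0,0,0,0,0,0]]' -1
python3 -c "
from h import *
to(.6786+.025*.134,.1093-.134,.076,1.596)"
```

```text
clock: 8.98
ee_pos: [0.6796, 0.1097, 0.0762]
ee_rot: [-0.041, 3.139, 0.001]
force: [0.4, 0.2, 0.2]
width: 0.0423
grasp_force: 0.0
clock: 9.72
ee_pos: [0.6791, 0.1096, 0.0754]
ee_rot: [-0.041, 3.14, 0.0]
force: [-2.0, -0.5, 6.4]
width: 0.0151
grasp_force: 58.3
rows [  0.06 -13.43  -0.06] [0.    0.001 0.001]  pos [0.6791 0.1096 0.0754] ang 1.597 F [-2.  -0.5  6.4] w 0.0151 t 9.72
```

```bash
python3 -m handwheel '[[0,-0.6,0,0,0,0],[0,-1.8,0,0,0,0],[0,-3.2,0,0,0,0],[0,-4.8,0,0,0,0],[0,-6.4,0,0,0,0],[0,-8,0,0,0,0],[0,-9.6,0,0,0,0],[0,-11,0,0,0,0],[0,-12,0,0,0,0],[0,-12.4,0,0,0,0]]'
python3 -m handwheel '[[0,0,0,0,0,0],[0,0,0,0,0,0]]'
python3 - <<'E'
from h import *
o=bot.get_obs();C=cam("wrist",wristT(o));p,d=bot.camera("wrist");np.savez("w4.npz",p=p,d=d,R=C[2],e=C[3])
pt,dt=bot.camera("top");ps,ds=bot.camera("side");np.savez("s4.npz",p=ps,pt=pt)
a=cv2.resize(pt[120:180,255:355],None,fx=4,fy=4,interpolation=cv2.INTER_CUBIC)
b=cv2.resize(ps[145:245,330:430],None,fx=4,fy=4,interpolation=cv2.INTER_CUBIC)
w=cv2.resize(p[200:400,140:500],None,fx=1,fy=1)
canvas=np.zeros((600,800,3),np.uint8);canvas[:240,:400]=a;canvas[:400,400:]=b;canvas[250:450,0:360]=w
cv2.imwrite("pics/m4.png",canvas);to(.6786+.025*.134,.1093-.134,.076,1.596)
E
```

```text
clock: 10.98
ee_pos: [0.6819, -0.0128, 0.0753]
ee_rot: [-0.042, 3.141, 0.004]
force: [-5.9, 10.5, 9.9]
width: 0.0152
grasp_force: 59.1
clock: 11.22
ee_pos: [0.6819, -0.0122, 0.0753]
ee_rot: [-0.043, 3.141, 0.004]
force: [-5.7, 9.4, 10.7]
width: 0.0154
grasp_force: 59.1
rows [ 0.03 -1.26 -0.07] [0.002 0.    0.002]  pos [ 0.6819 -0.0121  0.0753] ang 1.598 F [-5.9  9.8 10. ] w 0.015 t 11.38
```

View pics/m4.png

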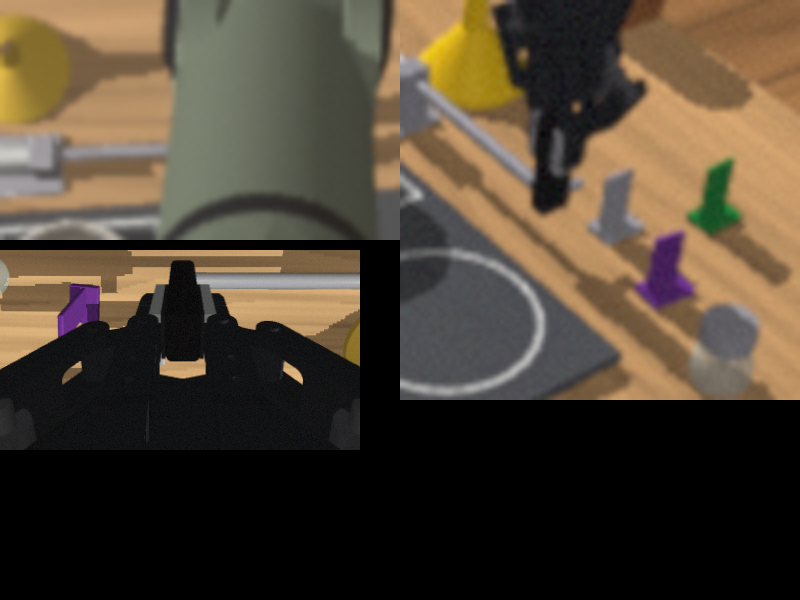

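The side view (right panel) shows the pointer tip at montage (580,185), just short of the steel mark plate, whose near edge is at (603,180). The grip is square. I'll measure what remains to be pulled.

Run:
```python
from h import *
C=cam("side");p=np.load("s4.npz")["p"]
S=lambda u,v:(np.float64([u-400,v])+.5)/4-.5+[330,145]
for n,q,z in [("ptr tip",(581,185),.047),("plate near top",(604,179),.053),("plate far top",(632,166),.053)]:
    x=ray(C,[S(*q)],z)[0]; print(n,x.round(4),"along",round(x[1]-.025*x[0],4))
c=p[170:206,365:400];cv2.imwrite("pics/s4c.png",cv2.resize(c,None,fx=16,fy=16,interpolation=cv2.INTER_CUBIC))
```

```text
ptr tip [ 0.7066 -0.0147  0.047 ] along -0.0324
plate near top [ 0.7191 -0.0233  0.053 ] along -0.0413
plate far top [ 0.7451 -0.0222  0.053 ] along -0.0408
```

View pics/s4c.png

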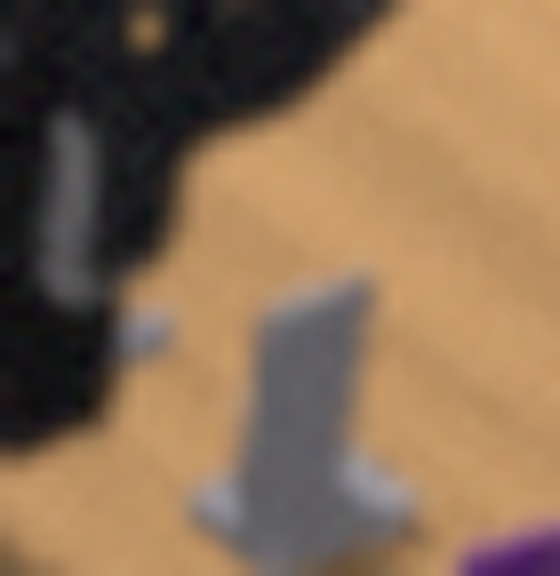

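Run:
```python
from h import *
C=cam("side");Z=lambda P:((proj(C,P)-[365,170]+.5)*16-.5).round(0).tolist()
u=np.array([-.025,1,0]);v=np.array([1,.025,0])
axis=np.array([.6819,-.0122,0])
tip=axis+.028*v
print("ptr corners (-y top,-y bot,+y top, root -y top)",Z([tip-.002*u+[0,0,.048],tip-.002*u+[0,0,.042],tip+.002*u+[0,0,.048],tip-.016*v-.002*u+[0,0,.048]]))
m=np.array([.732,-.0234,0])
print("plate top near -y,+y, far -y,+y",Z([m-.012*v-.002*u+[0,0,.053],m-.012*v+.002*u+[0,0,.053],m+.012*v-.002*u+[0,0,.053],m+.012*v+.002*u+[0,0,.053]]))
print("shift for 1mm -y",np.array(Z([tip-.002*u+[0,0,.048]]))-np.array(Z([tip-.012*u+[0,0,.048]])))
```

```text
ptr corners (-y top,-y bot,+y top, root -y top) [[177.0, 327.0], [173.0, 354.0], [162.0, 315.0], [106.0, 358.0]]
plate top near -y,+y, far -y,+y [[270.0, 323.0], [255.0, 311.0], [376.0, 276.0], [360.0, 264.0]]
shift for 1mm -y [[-37. -30.]]
```

Run:
```python
from h import *
w=np.load("w3.npz");p=w["p"].astype(int);c=bot.camera_params("wrist");C=(c["intrinsics"],c["D"],w["R"],w["e"])
print(p[220:242:2,248:264].min(2))
print(p[204:212:2,358:384].max(2))
d=w["d"];print("mark depth",d[224:238:3,250:260].round(3).tolist())
```

```text
[[ 55  51  54  51  55  60  70  98 132 134 132 131 136 131 136 142]
 [ 51  53  53  72 116 133 151 136 134 135 135 135 135 131 132 140]
 [ 55  57  55  78 127 147 162 128 132 136 134 132 133 132 134 140]
 [ 94  87  55  68 109 143 151 127 136 136 132 129 131 133 132 145]
 [ 95  94  89  67 103 139 147 132 128 134 133 131 128 133 142 139]
 [ 97  90  87  57  84 141 147 146 131 133 132 132 130 139 141 143]
 [ 88  89  90  92 101 143 147 146 130 128 138 149 112 111 113 114]
 [ 89  90  88  85  97 140 143 156 132 132 113  83  86  88  87  84]
 [ 82  82  88  83  86 139 149 163 135 121  95  97  90  91  90  94]
 [ 95  93  95  94 101 130 152 164 105  91  94  99  94  95  91  91]
 [ 89  93  89  93  91  95  91  92  90  89  90  93  89  93  90  91]]
[[ 12  14   9   4  12   8  13   8  20  16  16  21  27  22  22  19  23  16
   18  25  39 137 183 183 185 179]
 [111   8  15   6  13   4  14  17  18  25  18  17  21  19  19  21  19  18
   19  23  58 133 171 169 168 174]
 [130  53  10  13   6  13  10  16  22  22  20  20  22  21  18  22  22  20
   22  24  78 138 158 160 161 163]
 [152 108  30   9   3  10   8  16  
[... 422 characters left out ...]
 0.3540000021457672, 0.3610000014305115, 0.3659999966621399, 0.3709999918937683], [0.4050000011920929, 0.4050000011920929, 0.3490000069141388, 0.3479999899864197, 0.3499999940395355, 0.3490000069141388, 0.35499998927116394, 0.3610000014305115, 0.3659999966621399, 0.37299999594688416], [0.4059999883174896, 0.4059999883174896, 0.4059999883174896, 0.3490000069141388, 0.3490000069141388, 0.35100001096725464, 0.35499998927116394, 0.36000001430511475, 0.3659999966621399, 0.4050000011920929], [0.4090000092983246, 0.40799999237060547, 0.40700000524520874, 0.35100001096725464, 0.35100001096725464, 0.35100001096725464, 0.3540000021457672, 0.36000001430511475, 0.40700000524520874, 0.40799999237060547]]
```

```bash
python3 -m handwheel '[[0,-0.4,0,0,0,0],[0,-0.8,0,0,0,0],[0,-1.1,0,0,0,0],[0,-1.2,0,0,0,0],[0,-1.2,0,0,0,0],[0,-1.2,0,0,0,0]]'
python3 - <<'E'
from h import *
ps=np.mean([bot.camera("side")[0].astype(float) for _ in range(4)],0);np.save("s5.npy",ps)
o=bot.get_obs();print(o["ee_pos"],o["force"],o["clock"])
C=cam("side");u=np.array([-.025,1,0]);v=np.array([1,.025,0])
tip=np.r_[o["ee_pos"][:2],0]+.028*v;m=np.array([.732,-.0234,0])
print("pred ptr tip -y top,-y bot,+y top, root",proj(C,[tip-.002*u+[0,0,.048],tip-.002*u+[0,0,.042],tip+.002*u+[0,0,.048],tip-.016*v-.002*u+[0,0,.048]]).round(1).tolist())
print("pred plate near top -y,+y,far -y,+y, near -y z=.02",proj(C,[m-.012*v-.002*u+[0,0,.053],m-.012*v+.002*u+[0,0,.053],m+.012*v-.002*u+[0,0,.053],m+.012*v+.002*u+[0,0,.053],m-.012*v-.002*u+[0,0,.02]]).round(1).tolist())
print("cols 368-392, R-B then max")
for r in range(184,206): print(r,' '.join("%3d/%3d"%(ps[r,k,2]-ps[r,k,0],ps[r,k].max()) for k in range(369,391)))
E
```

```text
clock: 12.12
ee_pos: [0.6822, -0.024, 0.0753]
ee_rot: [-0.043, 3.141, 0.004]
force: [-5.5, 10.3, 11.4]
width: 0.0153
grasp_force: 59.1
[ 0.68215908 -0.02396109  0.075298  ] [-5.71216418  9.80285326 11.59053407] 12.325
pred ptr tip -y top,-y bot,+y top, root [[378.3, 192.2], [378.1, 193.9], [377.4, 191.4], [373.9, 194.2]]
pred plate near top -y,+y,far -y,+y, near -y z=.02 [[381.4, 189.7], [380.5, 189.0], [388.0, 186.8], [387.1, 186.1], [380.1, 198.9]]
cols 368-392, R-B then max
184   0/ 23   0/ 46   0/ 77  -1/ 90   0/ 73  -2/ 37  -3/ 30  -2/ 30   1/ 33  25/ 69  63/139  86/183  90/189  93/195  96/199  97/202  97/203  97/205  96/204  95/200  94/200  93/197
185  -1/ 24   0/ 53  -1/ 81   0/ 87  -1/ 68  -3/ 35  -3/ 29  -2/ 30   2/ 34  31/ 80  66/145  86/183  88/185  89/188  91/192  94/198  96/202  96/202  94/201  95/202  96/201  95/201
186   0/ 25  -1/ 53   0/ 83   0/ 88   0/ 67  -1/ 34   0/ 30   0/ 28   5/ 39  37/ 93  70/155  88/184  89/187  88/186  87/185  87/189  89/196  83/195  76/191  85/195  95/202  96/201
187   2/ 25   0/ 59  -1/ 86   0/ 88   0/ 62  -3/ 33  -3/ 30   3/ 30  16/ 58  5
[... 2641 characters left out ...]
  89/192  91/189  90/190  91/191  90/192  68/175  26/136   4/130  -2/130  -3/104  -3/ 98  -3/ 99  -2/ 99  -4/ 98  -3/101  -2/ 99  -1/103  -1/113   4/121  34/131
203  93/195  92/194  91/192  92/193  90/192  89/189  90/190  85/185  69/165  40/142   8/111  -1/103  -2/105  -3/ 99  -2/100  -3/101  -1/ 99   2/ 99  11/106  15/110  27/119  48/127
204  90/190  91/192  91/193  92/193  93/193  92/190  90/191  91/190  89/190  76/175  45/140  13/110  -1/109  -2/109   0/101   3/ 98   8/ 98  22/101  37/113  45/118  62/138  74/156
205  85/182  89/188  91/192  92/194  92/193  93/193  90/191  90/190  90/191  89/192  78/177  50/147  19/124   7/115  13/108  26/108  36/103  47/105  53/117  56/122  65/141  78/162
```

Run:
```python
from h import *
C=cam("side");al=lambda x:(x[:,1]-.025*x[:,0])*1000
x=ray(C,[(376,192.85),(377,192.6)],.045);print("ptr axis",x.round(4),al(x))
e=ray(C,[(382,188.35),(383,187.8),(384,187.5),(385,187.33),(386,187)],.053);print("plate +y top edge",e.round(4),al(e)-2)
# plate foot of near/far vertical silhouettes at row 193,197: near = +y near edge, far = -y far edge
ps=np.load("s5.npy");d=ps[...,2]-ps[...,0]
# same band measure in s4 frame and depth cross-check
s4=np.load("s4.npz")["p"].astype(float);d4=s4[...,2]-s4[...,0]
for c in range(371,377): print(c,d4[184:198,c].astype(int).tolist())
n=[bot.camera("side")[1] for _ in range(3)];dm=np.median(n,0)
K,D,Rm,eye=C
for (u,v) in [(376,192),(376,193),(377,193),(382,193),(383,192),(384,191),(384,194),(385,190),(383,196)]:
    q=cv2.undistortPoints(np.float64([[[u,v]]]),K,D).ravel();X=eye+Rm@(np.r_[q,1]*dm[v,u]);print(u,v,X.round(4),round((X[1]-.025*X[0])*1000,1))
```

```text
ptr axis [[ 0.7055 -0.0213  0.045 ]
 [ 0.7086 -0.0219  0.045 ]] [-38.97924897 -39.63780917]
plate +y top edge [[ 0.7253 -0.0218  0.053 ]
 [ 0.7292 -0.0213  0.053 ]
 [ 0.7325 -0.0217  0.053 ]
 [ 0.7353 -0.0226  0.053 ]
 [ 0.7387 -0.0229  0.053 ]] [-41.90179074 -41.53539837 -42.02120901 -42.95149259 -43.33710629]
371 [-1, -1, 2, 5, 6, 6, 5, -1, 6, 20, 31, 44, 58, 79]
372 [-3, 2, 3, 23, 39, 28, 9, -2, 21, 49, 65, 74, 82, 89]
373 [-4, 1, 21, 55, 70, 41, 6, 2, 34, 74, 88, 89, 93, 92]
374 [8, 21, 48, 78, 81, 46, 6, 10, 54, 86, 91, 89, 93, 92]
375 [38, 54, 75, 87, 81, 57, 34, 45, 72, 87, 91, 92, 94, 91]
376 [72, 82, 89, 90, 89, 81, 79, 80, 86, 88, 91, 91, 91, 94]
376 192 [ 0.7478  0.024  -0.0013] 5.3
376 193 [ 0.7023 -0.0249  0.0483] -42.4
377 193 [ 0.7049 -0.026   0.048 ] -43.7
382 193 [ 0.7217 -0.0281  0.0423] -46.1
383 192 [ 0.7237 -0.0293  0.0459] -47.4
384 191 [ 0.7297 -0.0265  0.045 ] -44.8
384 194 [ 0.7306 -0.0273  0.0344] -45.6
385 190 [ 0.7302 -0.0293  0.0503] -47.6
383 196 [ 0.7278 -0.0275  0.0284] -45.7
```

```bash
python3 -m handwheel '[[0,-0.12,0,0,0,0],[0,-0.25,0,0,0,0],[0,-0.25,0,0,0,0],[0,-0.25,0,0,0,0],[0,-0.25,0,0,0,0]]'
python3 - <<'E'
from h import *
fr=[bot.camera("side") for _ in range(6)];ps=np.mean([f[0].astype(float) for f in fr],0);dm=np.median([f[1] for f in fr],0)
o=bot.get_obs();print(o["ee_pos"],o["force"],o["clock"])
C=cam("side");d=ps[...,2]-ps[...,0]
def cross(col,a,b,fall):
    v=d[a:b,col]
    for i in range(len(v)-1):
        if (v[i]-45)*(v[i+1]-45)<=0 and (v[i]>v[i+1])==fall: return a+i+(v[i]-45)/(v[i]-v[i+1])
for c in (376,377,378): 
    t,b=cross(c,190,198,True),cross(c,192,199,False)
    print(c,d[188:199,c].astype(int).tolist(),t,b)
    if t and b: x=ray(C,[(c,(t+b)/2)],.045);print("  ptr",x.round(4),(x[0,1]-.025*x[0,0])*1000)
K,D,Rm,eye=C
def X(u,v):
    q=cv2.undistortPoints(np.float64([[[u,v]]]),K,D).ravel();return eye+Rm@(np.r_[q,1]*dm[v,u])
for n,us,vs in [("ptr",range(375,380),range(192,197)),("plate",range(382,386),range(190,199))]:
    A=np.array([X(u,v) for u in us for v in vs]);A=A[(A[:,2]>.02)&(A[:,2]<.056)&(A[:,0]>.69)&(A[:,0]<.75)];print(n,len(A),np.median(A,0).round(4),np.median(A[:,1]-.025*A[:,0])*1000)
# mark/pointer difference along hob-independent: also verify pan from side not needed
E
```

```text
clock: 13.1
ee_pos: [0.6822, -0.0264, 0.0753]
ee_rot: [-0.043, 3.141, 0.004]
force: [-6.2, 10.2, 10.8]
width: 0.0155
grasp_force: 59.1
[ 0.68222953 -0.02640156  0.07530513] [-7.18923263 10.00224358 11.27768074] 13.4
376 [0, 20, 46, 56, 31, 6, 13, 51, 81, 90, 90] 191.46357615894038 194.82251082251082
  ptr [[ 0.7047 -0.0223  0.045 ]] -39.967445689735534
377 [13, 50, 77, 76, 39, 6, 23, 64, 88, 92, 92] 191.84234234234233 194.5201612903226
  ptr [[ 0.707  -0.0239  0.045 ]] -41.59662784561407
378 [38, 70, 88, 78, 48, 26, 41, 72, 85, 88, 87] 192.17391304347825 194.10752688172042
  ptr [[ 0.7094 -0.0252  0.045 ]] -42.961072460767845
ptr 11 [ 0.7027 -0.0282  0.0479] -45.7555667342823
plate 35 [ 0.7277 -0.0279  0.0369] -46.13308252900033
```

```bash
python3 -c "
from h import *
print(bot.close_job())"
```

```text
the job is handed in; nothing more can be done
None
```

I slid the saucepan into the square place (base about 11 mm inside the outline) and drew the keeper rod out to the steel mark, where the arm still holds it steady; the job is handed in. The side camera puts the pointer within about 0.5 mm of the mark, while an earlier wrist-camera estimate put it nearly 2 mm past. I went by the side camera.

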